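# Brush out the caddy clamp's groove, then draw the clamp open and hold it

## Robot

A 6-joint arm with a two-finger parallel gripper is mounted at the origin on the work surface. World frame = base frame: x ahead of the robot, y to its left, z up, the work surface at z = 0. Lengths are in m, angles in degrees, forces in N, time in s.
With the tool pointing down it reaches from about 0.3 to 0.95 m from the base axis. Payload 3.1 kg.
Tool frame: the origin (TCP) lies between the finger pads, 19 mm behind the fingertips; this is the grasp point; z points along the fingers, y is the line along which they close (so a half turn about z gives the same grasp; the last joint's range is limited). The gripper opens to 85 mm and grips with 20 to 120 N. Pads are 22 mm wide; open, the fingers measure 114 mm over their backs; the gripper's body (76 mm by 85 mm) begins 54 mm behind the grasp point. The pads swing forward as they close: fully open they stand 13 mm farther back than shut.
Start: joints at [71.007, 17.653, 93.61, -0, 68.738, -3.994], TCP at [0.162, 0.604, 0.25] pointing down, gripper open.
Joint ranges: [-175.34, 175.34], [-45.06, 112.39], [2.9, 150.54], [-68.45, 248.45], [3.09, 151.38], [-168.51, 168.51]. Speed limits (degrees/s): [159.86, 159.86, 180, 180, 180, 180].

## Interface

Orientations are given as [roll, pitch, yaw] about the fixed x, y, z axes, in that order (R = Rz(yaw) Ry(pitch) Rx(roll)).
In Python, from station import read_state, read_camera, finish_job gives the robot as it stands.
- The arm moves only by the shell command python3 -m pendant 'ROWS'. ROWS is a JSON object of lists of equal length, an entry for each row: "travel": the shift along the tool's x, y, z in m, a list of three; "twist": the turn, a rotation vector about the tool's x, y, z in rad, a list of three; "fingers": the closure, from -1 (fully open) to 1 (shut). In form: {"travel": [[tx, ty, tz], ...], "twist": [[rx, ry, rz], ...], "fingers": [fingers, ...]}. A call has 1 to 5 rows; each row shifts and turns the commanded pose from where the row before left it, along the tool's axes as they then stand; what a row does not reach is not made up. A row lasts 1/10 s, in which the tool goes at most 50 mm and 8.59 degrees, less where a joint would pass 70% of its speed; a pose out of reach is approached as far as the arm can. A call is refused whole if a number of a shift passes 0.05 or a number of a turn 0.15, either way. A call with a gripper value outside its range is refused whole. The fingers move at their own pace and stop on an object; the grip force is fixed at half the most. Time passes only in rows, so rows that do not move let the fingers close. It gives the time, the measured TCP pose, the force, the opening and the grip force at its end, in the units of the state.
- read_state(): the state, without advancing time (a new reading comes with each control period).
- read_camera(name): name is "scene" or "top" or "wrist"; returns a dict with "color" (480x640x3 uint8, red, green, blue), "fovy" (degrees; the focal length in pixels is half the picture's height over the tangent of half this angle, whatever the lens; pixels are square), "cx", "cy" (the principal point, pixels), "dist" ([k1, k2, p1, p2, k3] as OpenCV has them; the pictures are not rectified), "extrinsics" (4x4, takes a point from world to camera coordinates). Camera axes: x right, y down, z forward; pixel columns grow to the right and rows downward; lengths in m; the calibration is good to about 2 mm. A picture is of the moment at which its call begins. There is no depth.
- finish_job(): hands the job in; it is judged then, once.
The state is a dict: "t": time; "joint_positions": joint angles; "dq": joint speeds; "effort": joint torques, N m; "ee_pos": TCP position; "eef_rot": TCP orientation; "contact_force": force on the tool from outside, world axes, zero at the start; "ft_torque": the same for the moment, N m; "grip_width": finger opening in m; "grasp_force": force on a finger pad.
Only numpy, scipy, OpenCV 4.12 (cv2) and the standard library are available. Lean on these libraries where they do the work, as an engineer would, in place of code of your own. Each camera call takes 0.05 s, during which the arm holds its last target. There are 200 camera calls.

## Task

Get the caddy's side clamp open: take the basting brush from its rest and, with the bristle tip down in the clamp's groove, sweep the groove slowly (never faster than 10 cm a second) from beside the orange-handled slide to the groove's open end, then lay the brush back on its rest the way it lay. Then pull the spring-return slide out by its orange handle until its yellow pointer lines up with the red mark, hold it there for at least two seconds, and finish while still holding it at the mark with the gripper. Do not knock the plate, the spice jar or the tongs about.

Things in the scene. Friction and masses are not known exactly. Their poses are not given: they have to be found in the camera images.
- clamp: Fixed; origin on the work surface under the groove's centre line; +x = pull direction (roughly robot's right), +y away from the robot. Housing x -135..135 mm, 110 mm wide: rails with tops at z 40 mm; between them, along x on y = 0, a black groove 24 mm wide, floor at z 32 mm, open at +x. Blue caddy (130 x 170 mm, rim z 82 mm) at x -280..-150. Dark board 12 mm thick below, x -280..140.
- groove_start (a point): Point on the groove's floor, on its centre line, where the sweep starts: 50 mm in +x from the slide's centre (35 mm from its metal plate) when the slide is closed. Axes as the clamp's.
- groove_end (a point): Point on the groove's floor, on its centre line, where the sweep ends: 120 mm in +x from groove_start, 30 mm before the groove's open end. Axes as the clamp's.
- slide (a joint): Travel of the slide along the clamp's +x, 0 m closed to 0.11 m fully out. A spring drives it back to 0 when let go: 4 N when closed, 80 N/m more as it is pulled (about 9 to 12 N at the mark). It starts closed.
- slide_grip (a point): Middle of the slide's orange handle, 80 mm above the work surface, a good TCP point. Handle: upright block 16 mm (clamp x) by 30 mm (clamp y), z 48 to 96 mm, on a steel plate 30 x 60 mm. Axes as the clamp's; moves with the slide. Take it from above, fingers before and behind it along clamp x, or on its sides.
- slide_pointer (a point): Outer end of the yellow pointer, 5 mm wide, on the +y edge of the slide's plate, on the slide's centre in x and 39 mm to +y of it, at the height of the rail tops. Moves with the slide.
- mark: Red line 5 mm wide (clamp x), 16 mm long (clamp y), on the +y rail's top; origin at its middle. Axes as the clamp's. The slide is at the mark when slide_pointer is level with it along x: 60 to 95 mm of travel from closed. It is flat: nothing stops the slide there.
- rest: Fixed steel rest: base 130 x 60 mm, 8 mm thick, two saddles at x -45 and +45 mm, each 10 mm thick in x, saddle floor at z 65 mm and 22 mm wide in y, with cheeks that flare outward up to z 85 mm. Origin on the work surface below the middle between the saddles; x along the lying brush towards its head; z up.
- brush: Loose basting brush, about 90 g, lying level on the rest, bristles hanging down. Origin: on the handle's axis at the place to grip (about its middle), 75 mm above the work surface, right over the rest's origin; +x to the head, z up. Wooden handle 14 mm (y) by 20 mm (z), x -90 to +60 mm; steel neck, then head x 87 to 103 mm, 24 mm wide in y, top at z +10 mm.
- brush_tip (a point): Middle of the bristle tuft's lower end: at (95, 0, -50) mm in the brush's frame. The rigid tuft is 10 mm (brush x) by 18 mm (brush y) at its end, and points down. Held level across the groove (brush x along clamp +y) it fits the groove with the handle towards the robot.
- plate: Bystander: white melamine plate, 180 mm across, 18 mm high; origin under its centre.
- jar: Bystander: glass spice jar with hinged lid and steel clasp, 68 mm across, 98 mm high; origin under its centre.
- tongs: Bystander: steel tongs lying along their x, about 250 mm long, 26 mm high; origin below their middle.

How it is judged:
By the outcome, as a careful person would: the job done as asked, in the order asked, and still so for the second after the job is handed in, while the arm keeps its last pose, push and grip.
It also fails if it takes over 67 s, if anything falls off the work surface, if the arm or the gripper's body presses on something with over 40 N, if the wrist force passes 120 N, or if a joint passes its speed limit or range.

## Working session

There is one attempt and no reset: what is moved stays moved. The work goes in short steps, Python scripts to look and compute and a shell command to move; the robot and the scene stay as the last step left them, time stands still between calls to the robot, and variables do not carry over. Pictures are saved under pics/ and viewed, at most 10 in all, crops included, and the job is handed in when it is done.

```bash
mkdir -p pics; cat > h.py <<'E'
import numpy as np,cv2,json
from station import read_state,read_camera
def cam(n):
    c=read_camera(n); f=240/np.tan(np.radians(c["fovy"])/2)
    K=np.array([[f,0,c["cx"]],[0,f,c["cy"]],[0,0,1]]); return c["color"],K,np.array(c["dist"]),np.array(c["extrinsics"])
def load(n): 
    d=np.load(n+".npz"); return d["im"],d["K"],d["D"],d["E"]
def proj(P,K,D,E):
    return cv2.projectPoints(np.array(P,float).reshape(-1,1,3),cv2.Rodrigues(E[:3,:3])[0],E[:3,3],K,D)[0].reshape(-1,2)
def atz(px,z,K,D,E):
    n=cv2.undistortPoints(np.array(px,float).reshape(-1,1,2),K,D).reshape(-1,2)
    z=np.broadcast_to(z,len(n)); R=E[:3,:3]; o=-R.T@E[:3,3]; d=np.c_[n,np.ones(len(n))]@R
    return o+d*((z-o[2])/d[:,2])[:,None]
E
python3 - <<'E'
from h import *
for n in ["scene","top"]:
    im,K,D,E=cam(n); cv2.imwrite(f"pics/{n}0.png",im[:,:,::-1]); np.savez(n,im=im,K=K,D=D,E=E); print(n,(-E[:3,:3].T@E[:3,3]).round(3))
print(read_state())
E
```

```text
scene [ 1.195 -0.059  0.951]
top [ 0.463 -0.182  1.163]
{'t': 0.1, 'joint_positions': array([ 7.10047091e+01,  1.77015274e+01,  9.36805253e+01, -8.11837108e-04,
        6.87389159e+01, -3.99168412e+00]), 'dq': array([-0.12933518, -0.1281254 , -0.1570668 ,  0.06858283,  0.00668173,
        0.05392635]), 'effort': array([-1.12009664e-03, -4.16403615e+01, -2.77645791e+01, -2.25100484e-04,
        4.05761079e-03,  1.49801980e-05]), 'ee_pos': array([0.16158214, 0.60302631, 0.24885417]), 'eef_rot': array([-1.79879272e+02, -7.66670541e-03,  1.64996680e+02]), 'contact_force': array([-0.53798428, -1.23890617, -0.23569444]), 'ft_torque': array([ 0.02469136, -0.0584646 , -0.00643162]), 'grasp_force': 0.0, 'grip_width': 0.08541637221823055}
```

View pics/top0.png

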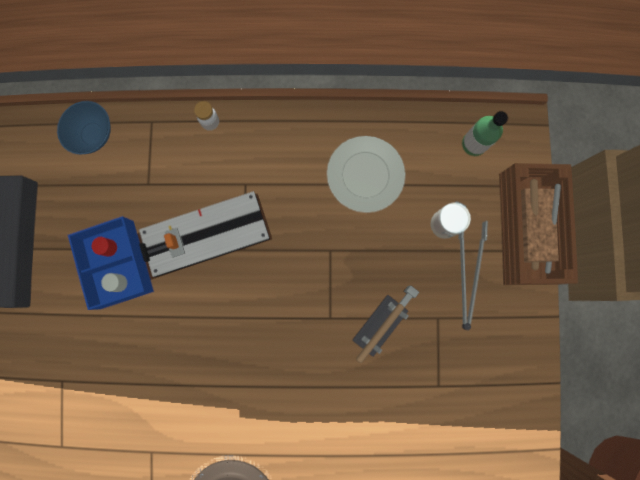

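View pics/scene0.png

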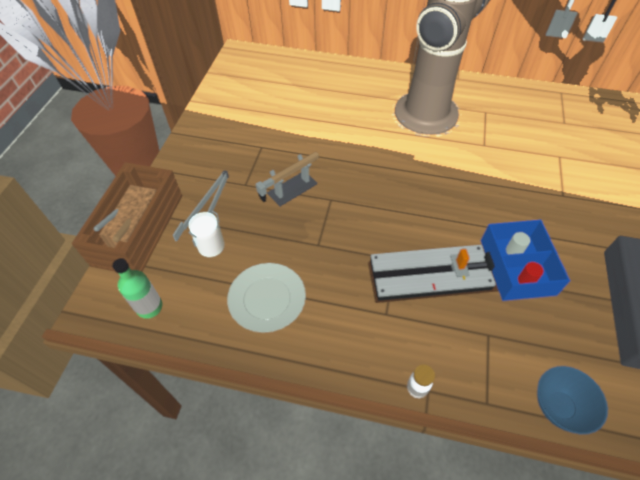

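```bash
python3 - <<'E'
from h import *
t=load("top")[0];s=load("scene")[0]
a=np.hstack([t[185:282,135:275],t[276:373,345:425]]);b=np.hstack([s[235:307,365:505],s[145:217,248:328]])
o=cv2.resize(np.vstack([a,b]),None,fx=3.5,fy=3.5,interpolation=cv2.INTER_CUBIC);print(o.shape)
cv2.imwrite("pics/c1.png",o[:,:,::-1])
E
```

```text
(592, 770, 3)
```

View pics/c1.png

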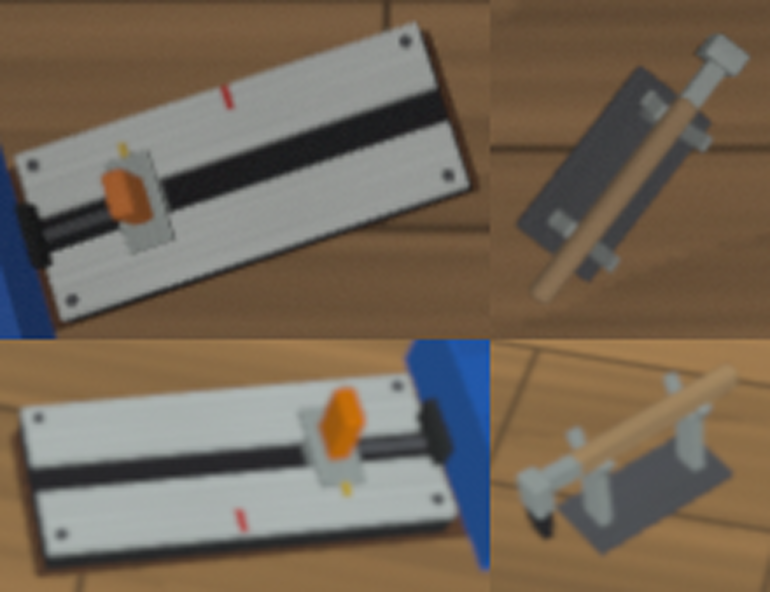

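```bash
cat > fit.py <<'E'
from h import *
from scipy.optimize import least_squares
C={n:load(n)[1:] for n in("top","scene")}
off={"tl":("top",135,185),"tr":("top",205,276),"sl":("scene",365,138),"sr":("scene",108,48)}
def px(q,u,v): n,a,b=off[q]; return n,((u+.5)/3.5-.5+a,(v+.5)/3.5-.5+b)
def fit(obs,x0):
    O=[(np.array(P)/1e3,)+px(q,*uv) for P,q,uv in obs]
    def W(p,P): c,s=np.cos(p[2]),np.sin(p[2]); return np.array([p[0]+c*P[0]-s*P[1],p[1]+s*P[0]+c*P[1],P[2]])
    f=lambda p:np.concatenate([proj(W(p,P),*C[n])[0]-m for P,n,m in O])
    r=least_squares(f,x0,loss="soft_l1"); return r.x,r.fun.reshape(-1,2).round(1),W
c=[((-135,55,40),"tl",(17,156)),((135,55,40),"tl",(415,22)),((135,-55,40),"tl",(470,188)),((-135,-55,40),"tl",(62,322)),
((135,55,40),"sl",(47,557)),((135,-55,40),"sl",(22,408)),((-135,-55,40),"sl",(405,373)),((-135,55,40),"sl",(457,515))]
p,r,W=fit(c,[.5,.2,-1.2]);print("clamp",p[:2].round(4),np.degrees(p[2]).round(2));print(r.tolist())
def loc(q,uv,z):
    n,m=px(q,*uv); w=atz([m],z,*C[n])[0]; d=w[:2]-p[:2]; c,s=np.cos(p[2]),np.sin(p[2]); return (np.array([c*d[0]+s*d[1],-s*d[0]+c*d[1]])*1e3).round(1)
print("mark",loc("tl",(228,97),.04),loc("sl",(242,521),.04),"ptr",loc("tl",(123,148),.04),loc("sl",(347,489),.04))
print("plate",[loc("tl",u,.048) for u in[(118,160),(150,151),(174,241),(135,253)]])
b=[((65,30,8),"tr",(637,67)),((65,-30,8),"tr",(710,122)),((-65,-30,8),"tr",(587,280)),((-65,30,8),"tr",(518,225)),
((65,-30,8),"sr",(560,507)),((65,30,8),"sr",(604,553)),((-65,30,8),"sr",(733,473))]
p2,r,_=fit(b,[.36,-.3,-.7]);print("rest",p2[:2].round(4),np.degrees(p2[2]).round(2));print(r.tolist())
b=[((-90,0,85),"tr",(538,292)),((103,12,85),"tr",(717,35)),((103,-12,85),"tr",(748,58)),((-90,0,75),"sr",(733,372))]
p2,r,_=fit(b,p2);print("brush",p2[:2].round(4),np.degrees(p2[2]).round(2));print(r.tolist())
for nm,n,uv,z in[("plate","top",(366,174),.018),("jar","top",(455,217),.098),("jar","scene",(207,248),0.0),("tongs","top",(466,325),.02),("tongs","top",(463,235),.02),("tongs","top",(486,232),.02)]: print(nm,atz([uv],z,*C[n])[0].round(3))
E
python3 fit.py
```

```text
clamp [0.6021 0.0638] -71.33
[[-0.5, -0.3], [0.3, -0.2], [-0.3, -1.0], [0.2, -0.8], [0.4, -2.1], [-0.5, -0.3], [0.3, -0.3], [-0.1, -1.3]]
mark [ 6.6 46.7] [ 6.2 47.9] ptr [-67.1  36.8] [-68.4  31.7]
plate [array([-70.4,  28.8]), array([-49.3,  27.7]), array([-51.1, -31.5]), array([-76.9, -30.9])]
rest [ 0.4018 -0.3278] -37.69
[[-0.3, -1.4], [0.1, -0.7], [0.0, 0.8], [-1.6, -0.1], [-1.2, -0.6], [-0.6, -0.5], [0.4, -1.0]]
brush [ 0.4008 -0.3284] -38.28
[[-0.7, 2.6], [0.4, -0.9], [0.5, -0.4], [0.3, 0.0]]
plate [ 0.742 -0.299  0.018]
jar [ 0.631 -0.479  0.098]
jar [ 0.638 -0.486  0.   ]
tongs [ 0.401 -0.52   0.02 ]
tongs [ 0.603 -0.518  0.02 ]
tongs [ 0.61  -0.572  0.02 ]
```

```bash
cat > d.py <<'E'
import sys
from h import *
# usage: d.py x y z yaw -> remaining in tool axes
def rem(x,y,z,yaw):
    from scipy.spatial.transform import Rotation as R
    s=read_state(); A=R.from_euler("xyz",s["eef_rot"],degrees=True); B=R.from_euler("xyz",[180,0,yaw],degrees=True)
    d=np.array([x,y,z])-s["ee_pos"]
    print("t",round(s["t"],2),"pos",s["ee_pos"].round(4),"rot",s["eef_rot"].round(2),"w",round(s["grip_width"],4),"F",s["contact_force"].round(1))
    print("travel now",A.inv().apply(d).round(4),"after turn",B.inv().apply(d).round(4),"twist",(A.inv()*B).as_rotvec().round(4))
if __name__=="__main__": rem(*map(float,sys.argv[1:]))
E
python3 -m pendant '{"travel":[[0,0,0],[0,0,0],[0,0,0],[-0.042,-0.0147,0],[-0.042,-0.0147,0]],"twist":[[0,0,0.134],[0,0,0.134],[0,0,0.134],[0,0,0],[0,0,0]],"fingers":[-1,-1,-1,-1,-1]}'
python3 -m pendant '{"travel":[[-0.042,-0.0147,0],[-0.042,-0.0147,0],[-0.042,-0.0147,0],[-0.042,-0.0147,0],[-0.042,-0.0147,0]],"twist":[[0,0,0],[0,0,0],[0,0,0],[0,0,0],[0,0,0]],"fingers":[-1,-1,-1,-1,-1]}'
python3 -m pendant '{"travel":[[-0.042,-0.0147,0],[-0.042,-0.0147,0],[-0.042,-0.0147,0],[-0.042,-0.0147,0],[-0.042,-0.0147,0]],"twist":[[0,0,0],[0,0,0],[0,0,0],[0,0,0],[0,0,0]],"fingers":[-1,-1,-1,-1,-1]}'
python3 d.py 0.401 -0.328 0.20 142
```

```text
t: 0.6
ee_pos: [0.2096, 0.5281, 0.2491]
eef_rot: [-179.9, 0.0, 142.1]
contact_force: [-0.2, 0.8, 0.2]
grip_width: 0.0854
grasp_force: 0.0
t: 1.1
ee_pos: [0.3303, 0.3397, 0.2496]
eef_rot: [-180.0, 0.0, 142.0]
contact_force: [0.5, 0.3, 0.8]
grip_width: 0.0852
grasp_force: 0.0
t: 1.6
ee_pos: [0.4505, 0.1525, 0.2497]
eef_rot: [-180.0, -0.0, 142.0]
contact_force: [0.4, -0.1, 0.5]
grip_width: 0.0852
grasp_force: 0.0
t 1.6 pos [0.4505 0.1525 0.2497] rot [-1.8000e+02 -2.0000e-02  1.4196e+02] w 0.0852 F [ 0.4 -0.1  0.5]
travel now [-0.2572 -0.4089  0.0497] after turn [-0.2569 -0.4091  0.0497] twist [-0.0001 -0.0003 -0.0007]
```

```bash

python3 -m pendant '{"travel":[[-0.0233,-0.0371,0.0045],[-0.0233,-0.0371,0.0045],[-0.0233,-0.0371,0.0045],[-0.0233,-0.0371,0.0045],[-0.0233,-0.0371,0.0045]],"twist":[[0,0,0],[0,0,0],[0,0,0],[0,0,0],[0,0,0]],"fingers":[-1,-1,-1,-1,-1]}'
python3 -m pendant '{"travel":[[-0.0233,-0.0371,0.0045],[-0.0233,-0.0371,0.0045],[-0.0233,-0.0371,0.0045],[-0.0233,-0.0371,0.0045],[-0.0233,-0.0371,0.0045]],"twist":[[0,0,0],[0,0,0],[0,0,0],[0,0,0],[0,0,0]],"fingers":[-1,-1,-1,-1,-1]}'
python3 -m pendant '{"travel":[[-0.0233,-0.0371,0.0045],[0,0,0],[0,0,0]],"twist":[[0,0,0],[0,0,0],[0,0,0]],"fingers":[-1,-1,-1]}'
python3 - <<'E'
from h import *
im,K,D,E=cam("wrist");np.savez("wrist",im=im,K=K,D=D,E=E)
o=im[:,:,::-1].copy()
c,s=np.cos(np.radians(-38)),np.sin(np.radians(-38))
for P in [(-90,0,85),(-90,7,85),(-90,-7,85),(60,7,85),(60,-7,85),(103,12,85),(103,-12,85),(65,30,8),(65,-30,8),(-65,30,8),(-65,-30,8)]:
    x,y,z=np.array(P)/1e3; u=proj([.401+c*x-s*y,-.328+s*x+c*y,z],K,D,E)[0]; print(P,u.round(1)); cv2.circle(o,tuple(int(v) for v in u.round()),3,(0,0,255),1)
cv2.imwrite("pics/w1.png",o)
E
python3 d.py 0.401 -0.328 0.075 142
```

```text
t: 2.1
ee_pos: [0.4268, -0.0652, 0.2271]
eef_rot: [180.0, -0.0, 142.0]
contact_force: [0.2, 0.1, 0.1]
grip_width: 0.0855
grasp_force: 0.0
t: 2.6
ee_pos: [0.4042, -0.2831, 0.2045]
eef_rot: [180.0, -0.0, 141.9]
contact_force: [0.5, 0.2, -0.1]
grip_width: 0.0852
grasp_force: 0.0
t: 2.9
ee_pos: [0.3998, -0.3255, 0.1997]
eef_rot: [180.0, -0.1, 141.8]
contact_force: [0.1, -0.5, 0.1]
grip_width: 0.0856
grasp_force: 0.0
(-90, 0, 85) [320.4 109.7]
(-90, 7, 85) [331.6 109.7]
(-90, -7, 85) [309.2 109.7]
(60, 7, 85) [330.8 326.8]
(60, -7, 85) [311.7 326.9]
(103, 12, 85) [337.1 377.1]
(103, -12, 85) [305.8 377.2]
(65, 30, 8) [353.5 291.7]
(65, -30, 8) [289.5 291.8]
(-65, 30, 8) [356.5 148.9]
(-65, -30, 8) [285.5 149. ]
t 2.95 pos [ 0.3999 -0.3245  0.1998] rot [ 1.7996e+02 -1.2000e-01  1.4192e+02] w 0.0855 F [ 0.6 -0.5 -0.7]
travel now [-0.0032 -0.0022  0.1248] after turn [-0.003  -0.0021  0.1248] twist [ 0.0007 -0.002  -0.0015]
```

View pics/w1.png

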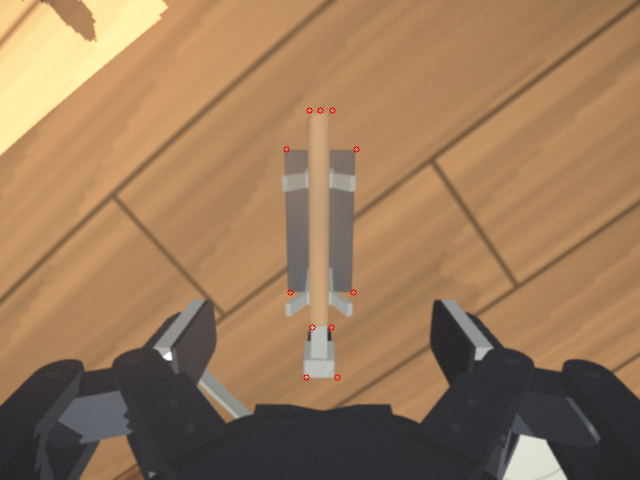

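```bash

python3 -m pendant '{"travel":[[-0.003,-0.002,0.025],[0,0,0.03],[0,0,0.03],[0,0,0.02],[0,0,0.012]],"twist":[[0,0,0],[0,0,0],[0,0,0],[0,0,0],[0,0,0]],"fingers":[-1,-1,-1,-1,-1]}'
python3 -m pendant '{"travel":[[0,0,0.0078],[0,0,0],[0,0,0]],"twist":[[0,0,0],[0,0,0],[0,0,0]],"fingers":[-1,-1,-1]}'
python3 d.py 0.401 -0.328 0.075 142
python3 -m pendant '{"travel":[[0,0,0],[0,0,0],[0,0,0],[0,0,0],[0,0,0]],"twist":[[0,0,0],[0,0,0],[0,0,0],[0,0,0],[0,0,0]],"fingers":[1,1,1,1,1]}'
python3 -m pendant '{"travel":[[0,0,0],[0,0,0],[0,0,0],[0,0,0],[0,0,0]],"twist":[[0,0,0],[0,0,0],[0,0,0],[0,0,0],[0,0,0]],"fingers":[1,1,1,1,1]}'
python3 d.py 0.401 -0.328 0.075 142
```

```text
t: 3.45
ee_pos: [0.4009, -0.3258, 0.0817]
eef_rot: [180.0, -0.2, 142.1]
contact_force: [0.1, -0.6, -0.4]
grip_width: 0.0854
grasp_force: 0.0
t: 3.75
ee_pos: [0.4024, -0.3288, 0.0766]
eef_rot: [-180.0, 0.1, 142.0]
contact_force: [0.2, 0.1, -0.5]
grip_width: 0.0856
grasp_force: 0.0
t 3.75 pos [ 0.4024 -0.3288  0.0766] rot [-1.7999e+02  9.0000e-02  1.4200e+02] w 0.0856 F [ 0.2  0.1 -0.5]
travel now [ 0.0016 -0.0002  0.0016] after turn [ 0.0016 -0.0002  0.0016] twist [-0.0001  0.0016 -0.0001]
t: 4.25
ee_pos: [0.4017, -0.3287, 0.076]
eef_rot: [-180.0, 0.0, 142.0]
contact_force: [-3.4, 2.2, 10.3]
grip_width: 0.013
grasp_force: 60.8
t: 4.75
ee_pos: [0.4019, -0.3289, 0.076]
eef_rot: [-180.0, 0.0, 142.0]
contact_force: [-0.5, -0.1, 4.6]
grip_width: 0.0126
grasp_force: 58.9
t 4.75 pos [ 0.4019 -0.3289  0.076 ] rot [-1.7999e+02  4.0000e-02  1.4197e+02] w 0.0126 F [-0.5 -0.1  4.6]
travel now [0.0012 0.0001 0.001 ] after turn [0.0012 0.0001 0.001 ] twist [-0.0002  0.0007 -0.0006]
```

```bash

python3 -m pendant '{"travel":[[0,0,-0.01],[0,0,-0.02],[0,0,-0.03],[0,0,-0.03],[0,0,-0.03]],"twist":[[0,0,0],[0,0,0],[0,0,0],[0,0,0],[0,0,0]],"fingers":[1,1,1,1,1]}'
python3 -m pendant '{"travel":[[0,0,-0.005],[0,0,0],[0,0,0],[0,0,0],[0,0,0]],"twist":[[0,0,-0.09],[0,0,-0.11],[0,0,-0.11],[0,0,-0.11],[0,0,-0.11]],"fingers":[1,1,1,1,1]}'
python3 -m pendant '{"travel":[[0,0,0],[0,0,0],[0,0,0],[0,0,0],[-0.015,0.023,0]],"twist":[[0,0,-0.11],[0,0,-0.11],[0,0,-0.11],[0,0,-0.13],[0,0,0]],"fingers":[1,1,1,1,1]}'
python3 -m pendant '{"travel":[[-0.022,0.032,0],[-0.022,0.032,0],[-0.022,0.032,0],[-0.022,0.032,0],[-0.022,0.032,0]],"twist":[[0,0,0],[0,0,0],[0,0,0],[0,0,0],[0,0,0]],"fingers":[1,1,1,1,1]}'
python3 -m pendant '{"travel":[[-0.022,0.032,0],[-0.022,0.032,0],[-0.022,0.032,0],[-0.0150,0.023,0],[0,0,0]],"twist":[[0,0,0],[0,0,0],[0,0,0],[0,0,0],[0,0,0]],"fingers":[1,1,1,1,1]}'
python3 d.py 0.5073 0.0476 0.1 198.7
```

```text
t: 5.25
ee_pos: [0.4011, -0.3278, 0.1965]
eef_rot: [180.0, -0.1, 142.0]
contact_force: [0.9, -0.8, -0.9]
grip_width: 0.013
grasp_force: 58.5
t: 5.75
ee_pos: [0.4012, -0.3279, 0.2005]
eef_rot: [179.9, -0.1, 172.6]
contact_force: [-0.1, 0.7, -1.0]
grip_width: 0.0136
grasp_force: 58.4
t: 6.25
ee_pos: [0.4082, -0.3035, 0.2008]
eef_rot: [-179.9, -0.0, -161.3]
contact_force: [1.2, -0.5, 0.0]
grip_width: 0.0131
grasp_force: 58.5
t: 6.75
ee_pos: [0.461, -0.1133, 0.2006]
eef_rot: [180.0, -0.0, -161.3]
contact_force: [0.2, -0.0, -0.3]
grip_width: 0.0129
grasp_force: 58.5
t: 7.25
ee_pos: [0.5001, 0.0266, 0.2007]
eef_rot: [179.9, 0.0, -161.1]
contact_force: [-0.2, -0.3, -1.0]
grip_width: 0.0131
grasp_force: 58.6
t 7.25 pos [0.5001 0.0266 0.2007] rot [ 1.7993e+02  1.0000e-02 -1.6107e+02] w 0.0131 F [-0.2 -0.3 -1. ]
travel now [-0.0137  0.0174  0.1007] after turn [-0.0136  0.0176  0.1007] twist [0.0013 0.0002 0.004 ]
```

```bash

python3 -m pendant '{"travel":[[-0.0137,0.0176,0.01],[0,0,0.025],[0,0,0.025],[0,0,0.02],[0,0,0.015]],"twist":[[0,0,0.002],[0,0,0],[0,0,0],[0,0,0],[0,0,0]],"fingers":[1,1,1,1,1]}'
python3 -m pendant '{"travel":[[0,0,0],[0,0,0]],"twist":[[0,0,0],[0,0,0]],"fingers":[1,1]}'
python3 d.py 0.5073 0.0476 0.085 198.7
python3 - <<'E'
from h import *
s=read_state();p=s["ee_pos"];yaw=np.radians(s["eef_rot"][2]+180)
c,sn=np.cos(yaw),np.sin(yaw)
o=[]
for n,(r0,c0) in [("scene",(200,400)),("top",(160,120)),("wrist",(260,220))]:
    im,K,D,E=cam(n);np.savez(n+"2",im=im,K=K,D=D,E=E);b=cv2.resize(im[r0:r0+140,c0:c0+130,::-1],None,fx=4,fy=4,interpolation=cv2.INTER_CUBIC) if n!="wrist" else im[:,:,::-1].copy()
    for x,y,z in[(94,0,-51),(94,9,-51),(94,-9,-51),(99,0,-51),(102,12,9),(102,-12,9)]:
        u=proj([p[0]+(c*x-sn*y)/1e3,p[1]+(sn*x+c*y)/1e3,p[2]+z/1e3],K,D,E)[0]
        if n!="wrist": u=(u-[c0,r0])*4+1.5
        cv2.circle(b,tuple(int(v) for v in u.round()),3,(0,0,255),1)
    if n!="wrist": o.append(b)
    else: o.append(cv2.resize(b,(560,560*480//640)))
a=np.hstack(o[:2]); cv2.imwrite("pics/s2.png",cv2.resize(a,(800,int(800*a.shape[0]/a.shape[1])))); cv2.imwrite("pics/w2.png",o[2])
E
```

```text
t: 7.75
ee_pos: [0.5057, 0.0438, 0.104]
eef_rot: [180.0, -0.2, -161.4]
contact_force: [0.0, -0.6, 0.3]
grip_width: 0.0129
grasp_force: 58.7
t: 7.95
ee_pos: [0.5069, 0.044, 0.1056]
eef_rot: [180.0, -0.1, -161.5]
contact_force: [0.6, -0.4, 0.4]
grip_width: 0.0134
grasp_force: 58.7
t 7.95 pos [0.5069 0.044  0.1056] rot [ 1.7999e+02 -6.0000e-02 -1.6146e+02] w 0.0134 F [ 0.6 -0.4  0.4]
travel now [-0.0015  0.0033  0.0206] after turn [-0.0015  0.0033  0.0206] twist [ 0.0001 -0.0011 -0.0028]
```

View pics/s2.png

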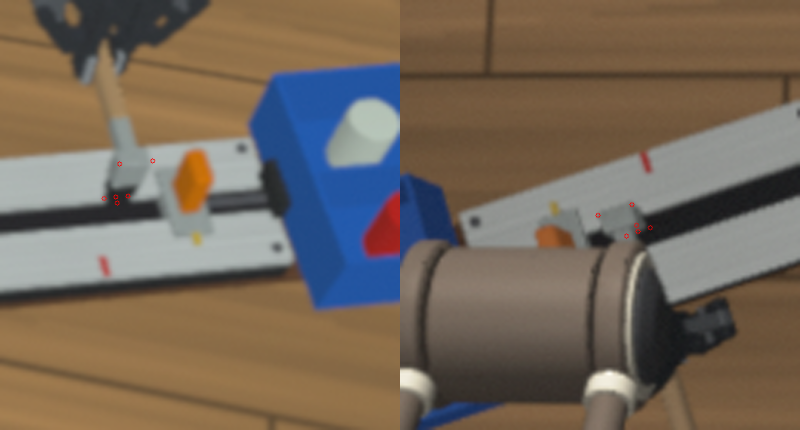

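```bash

python3 -m pendant '{"travel":[[-0.0015,0.003,0],[0,0.003,0.005],[0,0,0.005],[0,0,0.005],[0,0,0.003]],"twist":[[0,0,-0.002],[0,0,0],[0,0,0],[0,0,0],[0,0,0]],"fingers":[1,1,1,1,1]}'
python3 -m pendant '{"travel":[[0,0,0.002],[0,0,0],[0,0,0]],"twist":[[0,0,0],[0,0,0],[0,0,0]],"fingers":[1,1,1]}'
python3 d.py 0.5063 0.0505 0.0845 198.7
python3 - <<'E'
from h import *
o=[]
for n,(r0,c0,f) in [("scene",(210,390,5)),("wrist",(0,0,0))]:
    im,K,D,E=cam(n); o.append(cv2.resize(im[r0:r0+80,c0:c0+80],None,fx=f,fy=f,interpolation=cv2.INTER_CUBIC) if f else cv2.resize(im[120:,120:520],(400,360)))
o[1]=np.vstack([o[1],np.zeros((40,400,3),np.uint8)])
cv2.imwrite("pics/s3.png",np.hstack(o)[:,:,::-1])
E
```

```text
t: 8.6
ee_pos: [0.5062, 0.0509, 0.0868]
eef_rot: [180.0, -0.1, -161.3]
contact_force: [-0.2, -0.2, -1.0]
grip_width: 0.0123
grasp_force: 58.7
t: 8.9
ee_pos: [0.5069, 0.0507, 0.0856]
eef_rot: [180.0, -0.0, -161.3]
contact_force: [-0.3, 0.1, -1.1]
grip_width: 0.0131
grasp_force: 58.7
t 8.9 pos [0.5069 0.0507 0.0856] rot [ 180.     -0.   -161.31] w 0.0131 F [-0.3  0.1 -1.1]
travel now [ 0.0007 -0.      0.0011] after turn [ 0.0007 -0.      0.0011] twist [ 0.     -0.0001 -0.0002]
```

View pics/s3.png

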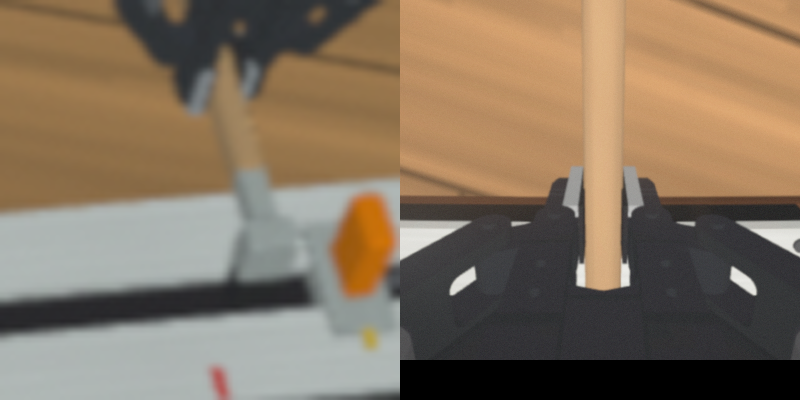

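```bash

python3 -m pendant '{"travel":[[0.0005,0,0.0012],[0,0,0],[0,-0.003,0],[0,-0.005,0],[0,-0.005,0]],"twist":[[0,0,0],[0,0,0],[0,0,0],[0,0,0],[0,0,0]],"fingers":[1,1,1,1,1]}'
python3 -m pendant '{"travel":[[0,-0.005,0],[0,-0.005,0],[0,-0.005,0],[0,-0.005,0],[0,-0.005,0]],"twist":[[0,0,0],[0,0,0],[0,0,0],[0,0,0],[0,0,0]],"fingers":[1,1,1,1,1]}'
python3 -m pendant '{"travel":[[0,-0.005,0],[0,-0.005,0],[0,-0.005,0],[0,-0.005,0],[0,-0.005,0]],"twist":[[0,0,0],[0,0,0],[0,0,0],[0,0,0],[0,0,0]],"fingers":[1,1,1,1,1]}'
python3 d.py 0.5467 -0.0689 0.0845 198.7
```

```text
t: 9.5
ee_pos: [0.5108, 0.0379, 0.0846]
eef_rot: [-180.0, 0.0, -161.3]
contact_force: [0.2, 0.5, -0.9]
grip_width: 0.013
grasp_force: 58.7
t: 10.0
ee_pos: [0.5187, 0.0142, 0.0844]
eef_rot: [180.0, -0.0, -161.3]
contact_force: [-0.0, 0.5, -0.9]
grip_width: 0.0132
grasp_force: 58.7
t: 10.5
ee_pos: [0.5267, -0.0095, 0.0845]
eef_rot: [-180.0, -0.0, -161.3]
contact_force: [0.1, -0.8, -0.6]
grip_width: 0.0128
grasp_force: 58.7
t 10.5 pos [ 0.5267 -0.0095  0.0845] rot [-180.     -0.   -161.31] w 0.0128 F [ 0.1 -0.8 -0.6]
travel now [ 0.0001 -0.0627 -0.    ] after turn [ 0.0001 -0.0627 -0.    ] twist [-0.     -0.     -0.0002]
```

```bash

python3 -m pendant '{"travel":[[0,-0.005,0],[0,-0.005,0],[0,-0.005,0],[0,-0.005,0],[0,-0.005,0]],"twist":[[0,0,0],[0,0,0],[0,0,0],[0,0,0],[0,0,0]],"fingers":[1,1,1,1,1]}'
python3 -m pendant '{"travel":[[0,-0.005,0],[0,-0.005,0],[0,-0.005,0],[0,-0.005,0],[0,-0.005,0]],"twist":[[0,0,0],[0,0,0],[0,0,0],[0,0,0],[0,0,0]],"fingers":[1,1,1,1,1]}'
python3 -m pendant '{"travel":[[0,-0.005,0],[0,-0.005,0],[0,-0.0025,0],[0,0,0],[0,0,0]],"twist":[[0,0,0],[0,0,0],[0,0,0],[0,0,0],[0,0,0]],"fingers":[1,1,1,1,1]}'
python3 -m pendant '{"travel":[[0,0,-0.005],[0,0,-0.015],[0,0,-0.03],[0,0,-0.03],[0,0,-0.03]],"twist":[[0,0,0],[0,0,0],[0,0,0],[0,0,0],[0,0,0]],"fingers":[1,1,1,1,1]}'
python3 -m pendant '{"travel":[[0.0276,-0.025,0],[0.0276,-0.025,0],[0.0276,-0.025,0],[0.0276,-0.025,0],[0.0276,-0.025,0]],"twist":[[0,0,0],[0,0,0],[0,0,0],[0,0,0],[0,0,0]],"fingers":[1,1,1,1,1]}'
python3 -m pendant '{"travel":[[0.0276,-0.025,0],[0.0276,-0.025,0],[0.0276,-0.025,0],[0,0,0],[0,0,0]],"twist":[[0,0,0],[0,0,0],[0,0,0.05],[0,0,0.11],[0,0,0.11]],"fingers":[1,1,1,1,1]}'
python3 -m pendant '{"travel":[[0,0,0],[0,0,0],[0,0,0],[0,0,0],[0,0,0]],"twist":[[0,0,0.12],[0,0,0.12],[0,0,0.12],[0,0,0.12],[0,0,0.12]],"fingers":[1,1,1,1,1]}'
python3 -m pendant '{"travel":[[0,0,0],[0,0,0],[0,0,0]],"twist":[[0,0,0.08],[0,0,0.04],[0,0,0]],"fingers":[1,1,1]}'
python3 d.py 0.4019 -0.3289 0.076 142
```

```text
t: 11.0
ee_pos: [0.5347, -0.0332, 0.0845]
eef_rot: [180.0, -0.0, -161.3]
contact_force: [-1.2, -0.7, -0.5]
grip_width: 0.013
grasp_force: 58.7
t: 11.5
ee_pos: [0.5427, -0.0568, 0.0845]
eef_rot: [180.0, 0.0, -161.3]
contact_force: [0.5, -0.2, -0.3]
grip_width: 0.0126
grasp_force: 58.7
t: 12.0
ee_pos: [0.5465, -0.0682, 0.0844]
eef_rot: [180.0, -0.0, -161.3]
contact_force: [-0.0, 0.1, -0.8]
grip_width: 0.013
grasp_force: 58.7
t: 12.5
ee_pos: [0.5467, -0.0681, 0.1969]
eef_rot: [-180.0, 0.1, -161.3]
contact_force: [0.4, -0.3, -0.9]
grip_width: 0.0131
grasp_force: 58.7
t: 13.0
ee_pos: [0.4555, -0.232, 0.1961]
eef_rot: [-179.9, 0.1, -161.3]
contact_force: [1.3, -0.8, -0.5]
grip_width: 0.0131
grasp_force: 58.7
t: 13.5
ee_pos: [0.4011, -0.3299, 0.196]
eef_rot: [-179.9, 0.1, -177.2]
contact_force: [0.1, 0.7, -0.7]
grip_width: 0.013
grasp_force: 58.6
t: 14.0
ee_pos: [0.4018, -0.3286, 0.1959]
eef_rot: [-180.0, 0.1, 148.6]
contact_force: [0.1, -0.0, -0.4]
grip_width: 0.0133
grasp_force: 58.6
t: 14.3
ee_pos: [0.4019, -0.3286, 0.1958]
eef_rot: [-180.0, 0.1, 142.0]
contact_force: [-0.4, -0.2, -0.5]
grip_width: 0.0131
grasp_force: 58.7
t 14.3 pos [ 0.4019 -0.3286  0.1958] rot [-1.7999e+02  1.0000e-01  1.4199e+02] w 0.0131 F [-0.4 -0.2 -0.5]
travel now [-0.     -0.0002  0.1198] after turn [-0.0002 -0.0002  0.1198] twist [-0.0001  0.0017 -0.0002]
```

```bash

python3 -m pendant '{"travel":[[0,0,0.02],[0,0,0.03],[0,0,0.025],[0,0,0.015],[0,0,0.01]],"twist":[[0,0,0],[0,0,0],[0,0,0],[0,0,0],[0,0,0]],"fingers":[1,1,1,1,1]}'
python3 -m pendant '{"travel":[[0,0,0.005],[0,0,0.005],[0,0,0.004],[0,0,0.003],[0,0,0]],"twist":[[0,0,0],[0,0,0],[0,0,0],[0,0,0],[0,0,0]],"fingers":[1,1,1,1,1]}'
python3 -m pendant '{"travel":[[0,0,0.002],[0,0,0],[0,0,0]],"twist":[[0,0,0],[0,0,0],[0,0,0]],"fingers":[1,1,1]}'
python3 d.py 0.4019 -0.3289 0.076 142
```

```text
t: 14.8
ee_pos: [0.4012, -0.328, 0.0937]
eef_rot: [180.0, -0.1, 142.0]
contact_force: [0.8, 1.0, -0.8]
grip_width: 0.013
grasp_force: 58.7
t: 15.3
ee_pos: [0.4016, -0.3285, 0.0775]
eef_rot: [180.0, -0.0, 142.0]
contact_force: [0.4, -0.4, -1.1]
grip_width: 0.0131
grasp_force: 58.7
t: 15.6
ee_pos: [0.4019, -0.3288, 0.076]
eef_rot: [-180.0, 0.1, 142.0]
contact_force: [-0.8, 0.7, 3.3]
grip_width: 0.0128
grasp_force: 59.0
t 15.6 pos [ 0.4019 -0.3288  0.076 ] rot [-1.7999e+02  7.0000e-02  1.4197e+02] w 0.0128 F [-0.8  0.7  3.3]
travel now [ 0.     -0.0001  0.    ] after turn [ 0.     -0.0001  0.    ] twist [-0.0001  0.0011 -0.0005]
```

```bash

python3 -m pendant '{"travel":[[0,0,0],[0,0,0],[0,0,0],[0,0,0],[0,0,0]],"twist":[[0,0,0],[0,0,0],[0,0,0],[0,0,0],[0,0,0]],"fingers":[-1,-1,-1,-1,-1]}'
python3 -m pendant '{"travel":[[0,0,0],[0,0,0],[0,0,-0.01],[0,0,-0.02],[0,0,-0.03]],"twist":[[0,0,0],[0,0,0],[0,0,0],[0,0,0],[0,0,0]],"fingers":[-1,-1,-1,-1,-1]}'
python3 -m pendant '{"travel":[[0,0,-0.03],[0,0,-0.03],[0,0,0],[0,0,0]],"twist":[[0,0,0],[0,0,0],[0,0,0],[0,0,0]],"fingers":[-1,-1,-1,-1]}'
python3 - <<'E'
from h import *
im,K,D,E=cam("wrist")
o=im[:,:,::-1].copy()
c,s=np.cos(np.radians(-38)),np.sin(np.radians(-38))
for P in [(-90,0,85),(-90,7,85),(-90,-7,85),(60,7,85),(60,-7,85),(103,12,85),(103,-12,85),(65,30,8),(65,-30,8),(-65,30,8),(-65,-30,8)]:
    x,y,z=np.array(P)/1e3; u=proj([.401+c*x-s*y,-.328+s*x+c*y,z],K,D,E)[0]; cv2.circle(o,tuple(int(v) for v in u.round()),3,(0,0,255),1)
im,K,D,E=cam("scene"); b=cv2.resize(im[145:217,248:328,::-1],(320,288),interpolation=cv2.INTER_CUBIC)
a=cv2.resize(load("scene")[0][145:217,248:328,::-1],(320,288),interpolation=cv2.INTER_CUBIC)
r=np.vstack([a,b])[:480]; r=np.vstack([a[:240],b[:240]])
cv2.imwrite("pics/w4.png",np.hstack([o[:,80:560],r]))
E
python3 d.py 0.5813 0.1254 0.08 198.7
```

```text
t: 16.1
ee_pos: [0.4015, -0.3284, 0.0754]
eef_rot: [180.0, -0.0, 142.0]
contact_force: [1.4, 0.0, 0.5]
grip_width: 0.0835
grasp_force: 0.0
t: 16.6
ee_pos: [0.4004, -0.3274, 0.1351]
eef_rot: [180.0, -0.2, 142.0]
contact_force: [0.4, -0.3, 0.1]
grip_width: 0.0855
grasp_force: 0.0
t: 17.0
ee_pos: [0.402, -0.3289, 0.1968]
eef_rot: [-180.0, 0.1, 142.0]
contact_force: [-0.3, -0.1, -0.6]
grip_width: 0.0854
grasp_force: 0.0
t 17.1 pos [ 0.4008 -0.3278  0.1946] rot [ 1.7999e+02 -1.2000e-01  1.4197e+02] w 0.0852 F [-0.6 -0.1 -0.7]
travel now [0.1368 0.4681 0.115 ] after turn [-0.3163  0.3714  0.1146] twist [ 0.0012 -0.0018 -0.9902]
```

View pics/w4.png

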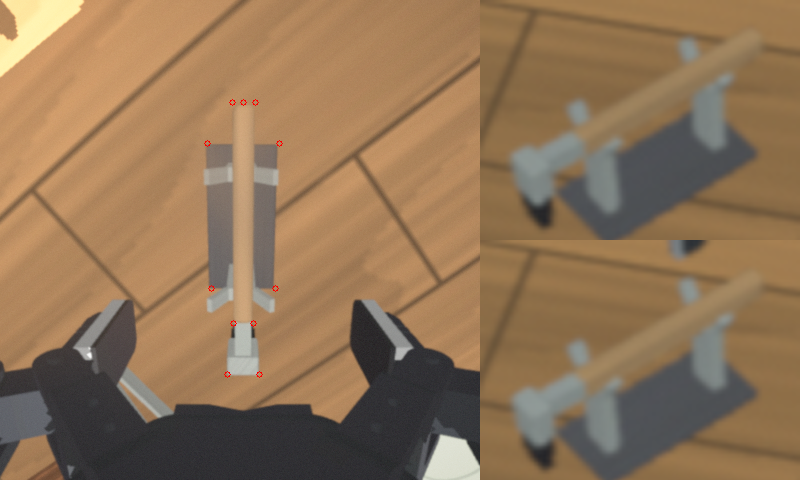

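```bash

python3 -m pendant '{"travel":[[0,0,0],[0,0,0],[0,0,0],[0,0,0],[0,0,0]],"twist":[[0,0,-0.1],[0,0,-0.13],[0,0,-0.13],[0,0,-0.13],[0,0,-0.13]],"fingers":[-1,-1,-1,-1,-1]}'
python3 -m pendant '{"travel":[[0,0,0],[0,0,0],[0,0,0],[-0.0264,0.031,0],[-0.0264,0.031,0]],"twist":[[0,0,-0.13],[0,0,-0.13],[0,0,-0.11],[0,0,0],[0,0,0]],"fingers":[-1,-1,-1,-1,-1]}'
python3 -m pendant '{"travel":[[-0.0264,0.031,0],[-0.0264,0.031,0],[-0.0264,0.031,0],[-0.0264,0.031,0],[-0.0264,0.031,0]],"twist":[[0,0,0],[0,0,0],[0,0,0],[0,0,0],[0,0,0]],"fingers":[-1,-1,-1,-1,-1]}'
python3 -m pendant '{"travel":[[-0.0264,0.031,0],[-0.0264,0.031,0],[-0.0264,0.031,0],[-0.0264,0.031,0],[-0.0264,0.031,0]],"twist":[[0,0,0],[0,0,0],[0,0,0],[0,0,0],[0,0,0]],"fingers":[-1,-1,-1,-1,-1]}'
python3 -m pendant '{"travel":[[0,0,0],[0,0,0],[0,0,0]],"twist":[[0,0,0],[0,0,0],[0,0,0]],"fingers":[-1,-1,-1]}'
python3 d.py 0.5813 0.1254 0.08 198.7
python3 - <<'E'
from h import *
im,K,D,E=cam("wrist")
o=im[:,:,::-1].copy()
c,s=np.cos(np.radians(-71.33)),np.sin(np.radians(-71.33))
for P in [(-73,15,96),(-73,-15,96),(-57,15,96),(-57,-15,96),(-65,39,40),(6.5,39,40),(6.5,55,40),(-135,55,40),(135,55,40),(135,-55,40)]:
    x,y,z=np.array(P)/1e3; u=proj([.6021+c*x-s*y,.0638+s*x+c*y,z],K,D,E)[0]; print(P,u.round()); cv2.circle(o,tuple(int(v) for v in u.round()),3,(0,0,255),1)
cv2.imwrite("pics/w5.png",o)
E
```

```text
t: 17.6
ee_pos: [0.4005, -0.3275, 0.1934]
eef_rot: [179.8, -0.2, 177.8]
contact_force: [-0.4, -0.5, 0.0]
grip_width: 0.0852
grasp_force: 0.0
t: 18.1
ee_pos: [0.4307, -0.2521, 0.1936]
eef_rot: [179.8, -0.1, -161.5]
contact_force: [0.4, 0.2, -0.2]
grip_width: 0.0854
grasp_force: 0.0
t: 18.6
ee_pos: [0.5061, -0.0618, 0.1936]
eef_rot: [179.9, -0.2, -161.3]
contact_force: [1.0, -0.9, -0.7]
grip_width: 0.0857
grasp_force: 0.0
t: 19.1
ee_pos: [0.5815, 0.1269, 0.1933]
eef_rot: [180.0, -0.2, -161.3]
contact_force: [1.3, -0.9, 0.3]
grip_width: 0.0854
grasp_force: 0.0
t: 19.4
ee_pos: [0.5811, 0.1245, 0.1939]
eef_rot: [180.0, -0.2, -161.3]
contact_force: [-1.4, 0.6, 0.1]
grip_width: 0.0854
grasp_force: 0.0
t 19.4 pos [0.5811 0.1245 0.1939] rot [ 179.99   -0.2  -161.33] w 0.0854 F [-1.4  0.6  0.1]
travel now [-0.0009  0.0008  0.1139] after turn [-0.0005  0.0008  0.1139] twist [ 0.0001 -0.0035 -0.0005]
(-73, 15, 96) [337. 275.]
(-73, -15, 96) [337. 230.]
(-57, 15, 96) [312. 275.]
(-57, -15, 96) [312. 230.]
(-65, 39, 40) [324. 279.]
(6.5, 39, 40) [237. 279.]
(6.5, 55, 40) [238. 297.]
(-135, 55, 40) [408. 297.]
(135, 55, 40) [ 88. 296.]
(135, -55, 40) [ 64. 163.]
```

View pics/w5.png

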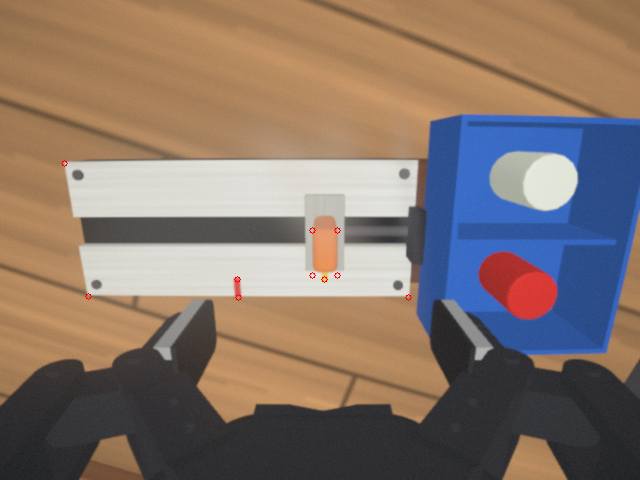

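```bash

python3 -m pendant '{"travel":[[-0.0005,0.0008,0.02],[0,0,0.025],[0,0,0.025],[0,0,0.02],[0,0,0.014]],"twist":[[0,0,0],[0,0,0],[0,0,0],[0,0,0],[0,0,0]],"fingers":[-1,-1,-1,-1,-1]}'
python3 -m pendant '{"travel":[[0,0,0.009],[0,0,0],[0,0,0]],"twist":[[0,0,0],[0,0,0],[0,0,0]],"fingers":[-1,-1,-1]}'
python3 -m pendant '{"travel":[[0,0,0],[0,0,0],[0,0,0],[0,0,0],[0,0,0]],"twist":[[0,0,0],[0,0,0],[0,0,0],[0,0,0],[0,0,0]],"fingers":[1,1,1,1,1]}'
python3 -m pendant '{"travel":[[0,0,0],[0,0,0],[0,0,0]],"twist":[[0,0,0],[0,0,0],[0,0,0]],"fingers":[1,1,1]}'
python3 d.py 0.6042 0.0577 0.08 198.7
```

```text
t: 19.95
ee_pos: [0.5812, 0.1247, 0.0897]
eef_rot: [180.0, -0.2, -161.4]
contact_force: [0.0, -0.2, -0.3]
grip_width: 0.0855
grasp_force: 0.0
t: 20.25
ee_pos: [0.5833, 0.1261, 0.0831]
eef_rot: [-180.0, 0.1, -161.3]
contact_force: [-0.4, 0.2, 0.4]
grip_width: 0.0858
grasp_force: 0.0
t: 20.75
ee_pos: [0.5828, 0.1264, 0.0829]
eef_rot: [-180.0, 0.0, -161.3]
contact_force: [-1.6, -0.2, -1.6]
grip_width: 0.0149
grasp_force: 58.5
t: 21.05
ee_pos: [0.5828, 0.1264, 0.0829]
eef_rot: [-180.0, 0.0, -161.3]
contact_force: [-0.8, -1.1, 3.2]
grip_width: 0.0151
grasp_force: 59.5
t 21.05 pos [0.5828 0.1264 0.0829] rot [-1.8000e+02  1.0000e-02 -1.6131e+02] w 0.0151 F [-0.8 -1.1  3.2]
travel now [ 0.0017 -0.0719  0.0029] after turn [ 0.0017 -0.0719  0.0029] twist [-0.      0.0002 -0.0002]
```

```bash

python3 -m pendant '{"travel":[[0,-0.004,0],[0,-0.007,0],[0,-0.007,0],[0,-0.008,0],[0,-0.008,0]],"twist":[[0,0,0],[0,0,0],[0,0,0],[0,0,0],[0,0,0]],"fingers":[1,1,1,1,1]}'
python3 -m pendant '{"travel":[[0,-0.008,0],[0,-0.008,0],[0,-0.008,0],[0,-0.007,0],[0,-0.0045,0]],"twist":[[0,0,0],[0,0,0],[0,0,0],[0,0,0],[0,0,0]],"fingers":[1,1,1,1,1]}'
python3 -m pendant '{"travel":[[0,-0.002,0],[0,0,0],[0,0,0],[0,0,0],[0,0,0]],"twist":[[0,0,0],[0,0,0],[0,0,0],[0,0,0],[0,0,0]],"fingers":[1,1,1,1,1]}'
python3 d.py 0.6057 0.0587 0.083 198.7
python3 - <<'E'
from h import *
o=[]
for n,(r0,c0) in [("scene",(265,420)),("top",(180,150))]:
    im,K,D,E=cam(n);o.append(cv2.resize(im[r0:r0+75,c0:c0+50,::-1],None,fx=8,fy=8,interpolation=cv2.INTER_CUBIC))
cv2.imwrite("pics/s6.png",np.hstack(o))
E
```

```text
t: 21.55
ee_pos: [0.5932, 0.0954, 0.0829]
eef_rot: [179.8, -0.0, -161.3]
contact_force: [-3.7, 6.1, 6.7]
grip_width: 0.0152
grasp_force: 59.9
t: 22.05
ee_pos: [0.6043, 0.0625, 0.0828]
eef_rot: [179.8, -0.0, -161.4]
contact_force: [-4.6, 9.1, 6.1]
grip_width: 0.0153
grasp_force: 59.9
t: 22.55
ee_pos: [0.6048, 0.061, 0.0829]
eef_rot: [179.8, -0.0, -161.4]
contact_force: [-3.4, 8.3, 4.7]
grip_width: 0.0157
grasp_force: 60.0
t 22.55 pos [0.6048 0.061  0.0829] rot [ 1.7976e+02 -2.0000e-02 -1.6135e+02] w 0.0157 F [-3.4  8.3  4.7]
travel now [-0.0001 -0.0024 -0.0002] after turn [-0.0001 -0.0024 -0.0001] twist [ 0.0041 -0.0003 -0.0009]
```

View pics/s6.png

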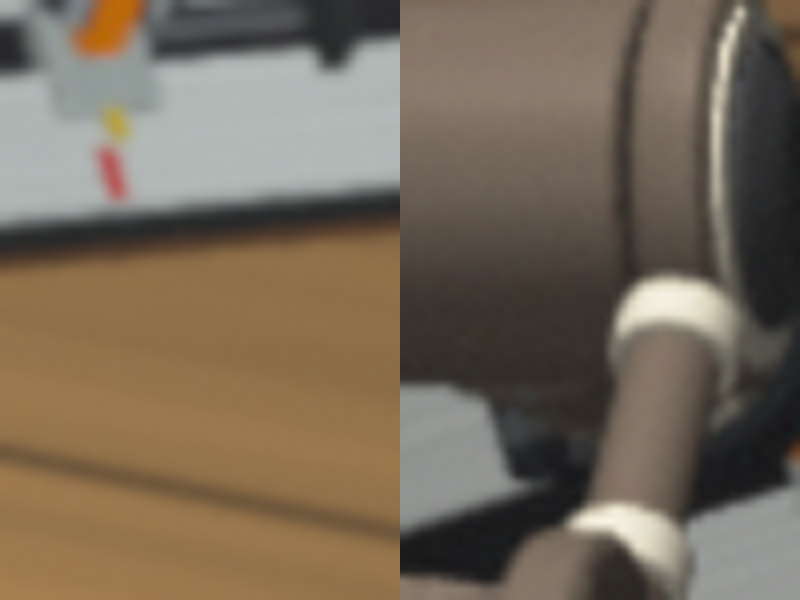

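```bash
cat > m.py <<'E'
from h import *
im,K,D,E=cam("scene"); r0,c0=265,420
h=cv2.cvtColor(im,cv2.COLOR_RGB2HSV).astype(int)[r0:r0+26,c0:c0+30]
Y=(h[...,0]>19)&(h[...,0]<35)&(h[...,1]>60); R=((h[...,0]<8)|(h[...,0]>172))&(h[...,1]>60)
for nm,M in(("Y",Y),("R",R)):
    M=M.copy(); M[:12]=0; v,u=np.nonzero(M); w=h[v,u,1]-30
    a=np.average(u,weights=w)+c0;b=np.average(v,weights=w)+r0
    q=atz([(a,b)],.04,K,D,E)[0][:2]-[.6021,.0638]; t=np.radians(-71.33)
    print(nm,len(u),round(a,1),round(b,1),"clamp mm",(1e3*np.array([np.cos(t)*q[0]+np.sin(t)*q[1],-np.sin(t)*q[0]+np.cos(t)*q[1]])).round(1))
E
python3 m.py
```

```text
Y 11 434.0 280.0 clamp mm [ 1.5 31.2]
R 15 433.6 286.2 clamp mm [ 6.4 47. ]
```

```bash

python3 -m pendant '{"travel":[[0,-0.0022,0],[0,0,0],[0,0,0],[0,0,0],[0,0,0]],"twist":[[0,0,0],[0,0,0],[0,0,0],[0,0,0],[0,0,0]],"fingers":[1,1,1,1,1]}'
python3 m.py
sed 's/cam("scene"); r0,c0=265,420/load("scene"); r0,c0=268,450/' m.py | python3 - 
python3 - <<'E'
from h import *
a,b=[cam(n)[0] for n in("scene","wrist")]
a=cv2.resize(a[255:305,415:450],(350,500),interpolation=cv2.INTER_CUBIC);b=cv2.resize(b[100:400,100:370],(450,500))
cv2.imwrite("pics/s7.png",np.hstack([a,b])[:,:,::-1])
E
python3 d.py 0.6057 0.0587 0.083 198.7
```

```text
t: 23.2
ee_pos: [0.6055, 0.059, 0.0829]
eef_rot: [179.8, -0.0, -161.3]
contact_force: [-3.8, 7.7, 6.5]
grip_width: 0.0152
grasp_force: 60.0
Y 12 433.1 280.2 clamp mm [ 3.7 31.5]
R 14 433.6 286.3 clamp mm [ 6.4 47.3]
t 23.35 pos [0.6055 0.059  0.0829] rot [ 1.7976e+02 -2.0000e-02 -1.6134e+02] w 0.0151 F [-3.9  8.6  7.1]
travel now [-0.0001 -0.0003 -0.0001] after turn [-0.0001 -0.0003 -0.0001] twist [ 0.0042 -0.0004 -0.0007]Traceback (most recent call last):
  File "<stdin>", line 7, in <module>
    raise ZeroDivisionError(
        "Weights sum to zero, can't be normalized")
ZeroDivisionError: Weights sum to zero, can't be normalized
```

View pics/s7.png

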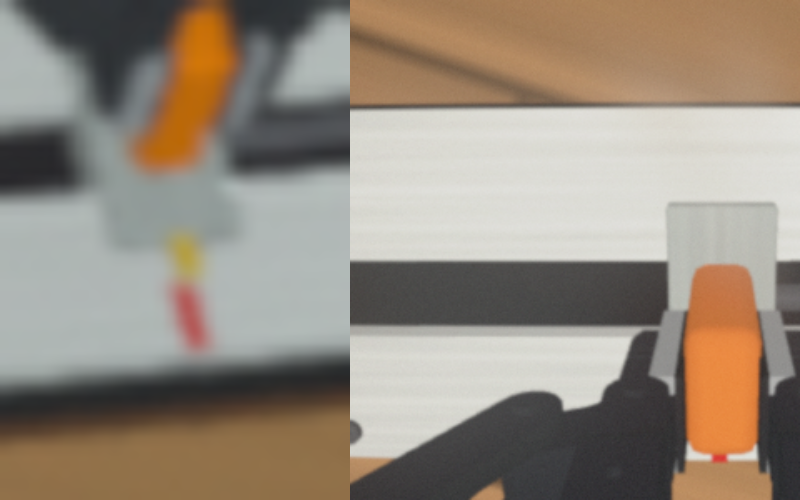

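```bash

python3 -m pendant '{"travel":[[0,-0.0011,0],[0,0,0],[0,0,0],[0,0,0],[0,0,0]],"twist":[[0,0,0],[0,0,0],[0,0,0],[0,0,0],[0,0,0]],"fingers":[1,1,1,1,1]}'
for i in 1 2 3 4 5; do python3 -m pendant '{"travel":[[0,0,0],[0,0,0],[0,0,0],[0,0,0],[0,0,0]],"twist":[[0,0,0],[0,0,0],[0,0,0],[0,0,0],[0,0,0]],"fingers":[1,1,1,1,1]}' | head -2; done
python3 m.py
python3 - <<'E'
from h import *
im=cam("wrist")[0]; h=cv2.cvtColor(im,cv2.COLOR_RGB2HSV).astype(int)
sub=h[365:390,290:350]; R=((sub[...,0]<5)|(sub[...,0]>173))&(sub[...,1]>110); v,u=np.nonzero(R); print("red",len(u),u.mean()+290,v.mean()+365)
g=im[225:245,270:360].mean((0,2)); d=np.diff(cv2.GaussianBlur(g[None].astype(np.float32),(0,0),1)[0]); print("plate edges",270+.5+np.argmin(d[:45]),270+.5+np.argmin(d[45:])+45,270+.5+np.argmax(d[45:])+45)
s=h[255:370,290:350]; O=(s[...,0]>7)&(s[...,0]<18)&(s[...,1]>150); print("orange",np.nonzero(O)[1].mean()+290)
E
```

```text
t: 23.85
ee_pos: [0.6058, 0.058, 0.0829]
eef_rot: [179.8, -0.0, -161.3]
contact_force: [-4.5, 8.1, 7.0]
grip_width: 0.0151
grasp_force: 60.0
t: 24.35
ee_pos: [0.6059, 0.058, 0.0828]
t: 24.85
ee_pos: [0.6059, 0.058, 0.0829]
t: 25.35
ee_pos: [0.6059, 0.058, 0.0828]
t: 25.85
ee_pos: [0.6059, 0.058, 0.0829]
t: 26.35
ee_pos: [0.6059, 0.058, 0.0828]
Y 12 432.7 280.3 clamp mm [ 4.6 31.8]
R 15 433.5 286.2 clamp mm [ 6.5 47.2]
red 35 323.1142857142857 374.45714285714286
plate edges 289.5 318.5 356.5
orange 322.7147421268827
```

```bash
python3 -c "
from station import finish_job
print(finish_job())"
```

```text
the job is handed in; nothing more can be done
None
```

I swept the groove at about 5 cm/s, laid the brush back on its rest as it was, then pulled the slide to the red mark, held it for over 2.5 s, and handed in at about 26 s with the gripper still holding it; the last camera check put the slide within about 0.5 mm of the mark.

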